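Snap the milk frother into its clip stand

ROBOT

A 6-joint arm with a two-finger parallel gripper is mounted at the origin on the work surface. World frame = base frame: x ahead of the robot, y to its left, z up, the work surface at z = 0. Lengths are in mm, angles in rad, forces in N, time in s.
With the tool pointing down it reaches from about 250 to 725 mm from the base axis. Payload 9.7 kg.
Tool frame: the origin (TCP) lies midway between the tips of the shut fingers; the grasp point (between the pads) lies 19 mm behind it (hold_point_z is the distance from the TCP to the grasp point, in mm); z points along the fingers, y is the line along which they close (so a half turn about z gives the same grasp; the last joint's range is limited). The gripper opens to 85 mm and grips with 20 to 120 N. Pads are 22 mm wide; open, the fingers measure 114 mm over their backs; the gripper's body (76 mm by 85 mm) begins 54 mm behind the grasp point. The pads swing forward as they close: fully open they stand 13 mm farther back than shut.
Start: joints at [1.249, 0.087, 0.176, 1.66, 0, 1.571], TCP at [173.948, 521.765, 210.184] pointing down, gripper open.
Joint ranges: [-3.13, 3.13], [-0.85, 1.81], [-1.15, 1.24], [-2.2, 2.28], [-1.44, 1.52], [-3.14, 3.14]. Speed limits (rad/s): [2.22, 2.22, 2.57, 3.14, 3.14, 3.14].

INTERFACE

Orientations are given as a 3x3 rotation matrix whose columns are the frame's x, y, z axes.
In Python, from workcell import read_state, snapshot, camera_info, finish_job, spot_in, hold_point_z gives the robot as it stands.
- The arm moves only by the tool play_rows, never from a script. Its argument "moves" is one flat list of numbers, 7 for each row, row after row: the turn, a rotation vector about the world's x, y, z in degrees, then the shift along the world's x, y, z in cm, then the opening, from -1 (shut) to 1 (fully open). A call has 1 to 5 rows; each row is the pose to reach, as a shift and turn from the pose commanded when the call began; what a row does not reach only later rows make up. A row lasts 1/12 s, in which the tool goes at most 41.7 mm and 7.16 degrees, less where a joint would pass 70% of its speed; a pose out of reach is approached as far as the arm can. A call with a gripper value outside its range is refused whole. The fingers move at their own pace and stop on an object; "squeeze" is the grip in N (left out, the last holds). Time passes only in rows, so rows that repeat a pose let the fingers close. It gives the time, the measured TCP pose, the force, the opening and the grip force at its end, in the units of the state.
- read_state(): the state, without advancing time (a new reading comes with each control period).
- snapshot(name): name is "side" or "top"; returns the picture (420x560x3 uint8, red, green, blue); there is no depth.
- camera_info(name): a dict with "fov_y" (degrees; the focal length in pixels is half the picture's height over the tangent of half this angle, whatever the lens; pixels are square), "cx", "cy" (the principal point, pixels), "k1" (the pictures are not rectified: a ray, as slopes to the right and down, at radius r is drawn at 1 + k1 r^2 times it, then the intrinsics apply), "T" (4x4, takes a point from camera to world coordinates). Camera axes: x right, y down, z forward; pixel columns grow to the right and rows downward; lengths in mm; the calibration is good to about 2 mm. A picture is of the moment at which its call begins. camera_info takes no time and is no camera call.
- finish_job(): hands the job in; it is judged then, once.
Trained networks look in the newest picture that a camera, given by its name, has taken for a name from the list of things; names that differ only in an ending like _2 or _b are one class to them, and where a whole thing is asked for, a point or a joint stands for the part that bears it (a point fixed in the world has none). Each returns a list of dicts, best first, with "conf" (0 to 1); they miss things now and then, are a little off and sometimes report something else, mostly with a low value. They report only what shows in the picture. A call takes as long as a camera call. They do not tell look-alikes from the thing itself.
- spot_in(camera, thing): "extent" ([left, top, width, height] in pixels, round what is visible of it).
The state is a dict: "t": time; "joints": joint angles; "qvel": joint speeds; "joint_efforts": joint torques, N m; "ee_pos": TCP position; "ee_rot": TCP orientation; "force": force on the tool from outside, world axes, zero at the start; "wrist_torque": the same for the moment, N m; "gripper_width": finger opening in mm; "grip_force": force on a finger pad.
Only numpy, scipy, OpenCV 4.12 (cv2) and the standard library are available. Lean on these libraries where they do the work, as an engineer would, in place of code of your own. Each camera call takes 0.05 s, during which the arm holds its last target. There are 200 camera calls.

TASK

Put the hand-held milk frother away: lay its handle across the two forks of the clip stand and push it down past the sprung jaw until it sits fully home on the bottom of the forks with the jaw snapped back over it, then let go. The whisk may point either way. Leave the wooden muddler lying where it is.

Things in the scene. Friction and masses are not known exactly. Their poses are not given: they have to be found in the camera images.
- frother_mid (a point): Centre of the milk frother's handle, 14 mm above the counter as it lies; x along the handle towards the whisk. Round steel shaft 24 mm thick, 132 mm long, between black end caps 28 mm square, 16 mm long (they stop it rolling); a 5 mm wand runs 70 mm on from the +x cap to a wire ring 20 mm across. About 160 g, balanced near this point. Grip the shaft at its middle, from above.
- clip_seat (a point): Where the handle's centre lies when home, 60 mm above the counter; x along it, y across to the jaw. Fixed aluminium stand, foot 150x100x8 mm; two forks 16 mm thick at x=-44 and +44 mm, free for fingers between them. Each: flat bottom 12 mm below this point, cheek at y=-13 mm, jaw at +14 with nose to +4. The mouth, a V 40 mm wide, ends 37 mm above. Caps go outside the forks, 14 mm spare each way.
- jaw (a joint): Angle (rad) of the grey plastic sprung jaw on the +y side of both forks, hinged along x near the foot: 0 shut (rest), growing outwards. Its nose hangs 14 mm above the seat point. Pushing the handle straight down against it takes about 10 to 15 N and opens it to about 0.15; once the handle is past, it springs shut over it.
- muddler_mid (a point): Bystander of much the same size: a plain wooden muddler lying on the counter, a bar 24 mm square, 204 mm long with ends 28 mm square, no wand or whisk. This point is 14 mm above the counter, x along the bar. It lies to one side of the stand, the frother to the other, either way round. Not to be moved.
There are look-alikes about, which are no part of the job. Leave any orange or red look-alike of the part that bears clip_seat alone.

How it is judged (in metres and radians):
On the way:
1. the frother is lifted to the mouth of the forks (height (world z) of frother_mid above 0.085 m), for 0.1 s.
At the end, for the whole second after the job is handed in: The frother's handle is fully home in both forks: its centre within 6 mm in height, 8 mm across and 20 mm along of the clip's seat point, the handle parallel to the seat within 10 degrees, the jaw shut again over it (below 0.04 rad). The muddler has not been moved by more than 40 mm (z of frother_mid in the frame of clip_seat between -0.006 and 0.006 m and y of frother_mid in the frame of clip_seat between -0.008 and 0.008 m and x of frother_mid in the frame of clip_seat between -0.02 and 0.02 m and angle between the x axis of frother_mid and the x axis of clip_seat, either way round below 0.17 rad and value of joint jaw below 0.04 rad); the robot touches nothing.
It fails at once if the wooden muddler is moved by more than 40 mm (distance of muddler_mid from where it was at the start of the episode above 0.04 m).
It also fails if it takes over 45 s, if anything falls off the work surface, if the arm or the gripper's body presses on something with over 40 N, if the wrist force passes 120 N, or if a joint passes its speed limit or range.

## Working session

There is one attempt and no reset: what is moved stays moved. The work goes in short steps, Python scripts to look and compute and a tool call to move; the robot and the scene stay as the last step left them, time stands still between calls to the robot, and variables do not carry over. Pictures are saved under pics/ and viewed, at most 10 in all, crops included, and the job is handed in when it is done.

Besides the shell and the picture viewer there is one more tool, called as name(argument=value, ...), one argument or row to a line, values as JSON. play_rows: Moves the arm, as the interface text tells. Its arguments: {"type":"object","properties":{"moves":{"type":"array","items":{"type":"number"}},"squeeze":{"type":"number"}},"required":["moves"]}

```bash
mkdir -p pics
cat > h.py <<'E'
import numpy as np, cv2
from workcell import *
def K(ci):
    f=210/np.tan(np.radians(ci["fov_y"])/2); return f
def ray(cam,u,v):
    ci=camera_info(cam); f=K(ci); d=np.array([(u-ci["cx"])/f,(v-ci["cy"])/f]); s=d.copy()
    for _ in range(20): s=d/(1+ci["k1"]*(s@s))
    T=np.array(ci["T"]); return T[:3,3],T[:3,:3]@np.array([s[0],s[1],1])
def at_z(cam,u,v,z):
    o,d=ray(cam,u,v); return o+d*(z-o[2])/d[2]
def proj(cam,p):
    ci=camera_info(cam); f=K(ci); T=np.array(ci["T"]); q=T[:3,:3].T@(np.array(p)-T[:3,3]); s=q[:2]/q[2]
    s=s*(1+ci["k1"]*(s@s)); return f*s+[ci["cx"],ci["cy"]]
E
python3 - <<'E'
from h import *
for c in("top","side"):
    im=snapshot(c); cv2.imwrite(f"pics/{c}0.png",im[:,:,::-1])
    ci=camera_info(c);print(c,ci["fov_y"],ci["cx"],ci["cy"],ci["k1"],np.round(ci["T"],2).tolist())
    for t in("frother_mid","clip_seat","jaw","muddler_mid"):
        print(t,[(np.round(x["extent"]).tolist(),round(x["conf"],2)) for x in spot_in(c,t)])
s=read_state();print(s["t"],np.round(s["ee_rot"],3).tolist(),hold_point_z() if callable(hold_point_z) else hold_point_z)
E
```

```text
top 52.973273252841935 278.16694689839244 206.15897488204726 0.023953488750918402 [[-0.01, -0.99, 0.11, 415.4], [-1.0, 0.01, -0.01, -19.05], [0.01, -0.11, -0.99, 1097.65], [0.0, 0.0, 0.0, 1.0]]
frother_mid [([361.0, 175.0, 39.0, 91.0], 0.97)]
clip_seat [([387.0, 281.0, 53.0, 65.0], 0.93), ([210.0, 82.0, 60.0, 67.0], 0.73), ([254.0, 164.0, 49.0, 69.0], 0.71), ([270.0, 248.0, 42.0, 60.0], 0.61)]
jaw [([214.0, 80.0, 29.0, 48.0], 0.85), ([260.0, 168.0, 24.0, 48.0], 0.76), ([280.0, 256.0, 7.0, 49.0], 0.63), ([401.0, 290.0, 18.0, 53.0], 0.59)]
muddler_mid [([149.0, 201.0, 47.0, 66.0], 0.76)]
side 43.532690009616026 284.1821396629435 210.63788224578272 -0.1150291386414436 [[0.92, -0.24, 0.3, 107.26], [-0.38, -0.6, 0.7, -1064.86], [0.01, -0.76, -0.65, 1013.91], [0.0, 0.0, 0.0, 1.0]]
frother_mid [([263.0, 288.0, 96.0, 20.0], 0.88)]
clip_seat [([198.0, 216.0, 58.0, 52.0], 0.8), ([319.0, 158.0, 49.0, 40.0], 0.75), ([265.0, 194.0, 55.0, 44.0], 0.67)]
jaw [([199.0, 212.0, 42.0, 32.0], 0.77), ([269.0, 192.0, 39.0, 24.0], 0.76), ([329.0, 157.0, 32.0, 22.0], 0.75), ([197.0, 312.0, 48.0, 31.0], 0.75)]
muddler_mid [([204.0, 159.0, 50.0, 37.0], 0.95)]
0.5 [[-0.949, 0.316, -0.0], [0.316, 0.949, -0.0], [0.0, -0.0, -1.0]] 18.700000000000003
```

View pics/top0.png

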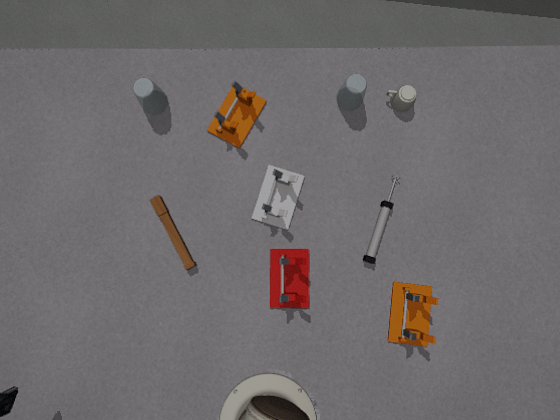

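View pics/side0.png

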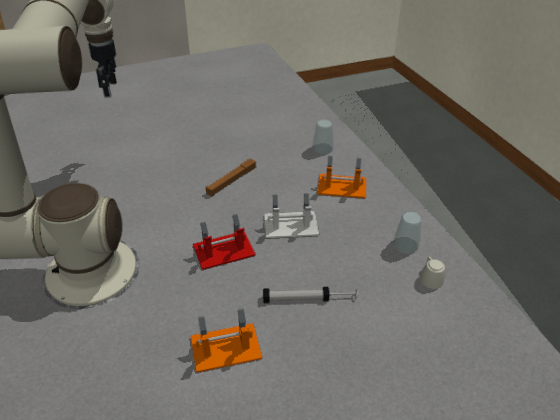

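The target is the white stand: top image around (278,197), side around (291,215). The frother lies from about (370,260) to (387,204) in the top view, with the whisk at (396,180), and the muddler is at the left. I'll zoom in to measure.

Run:
```python
import cv2
t=cv2.imread("pics/top0.png")[150:275,245:411]; cv2.imwrite("pics/tc.png",cv2.resize(t,None,fx=4.8,fy=4.8,interpolation=cv2.INTER_CUBIC))
t=cv2.imread("pics/side0.png")[185:310,250:370]; cv2.imwrite("pics/sc.png",cv2.resize(t,None,fx=4.8,fy=4.8,interpolation=cv2.INTER_CUBIC))
```

```text
(no output)
```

View pics/tc.png

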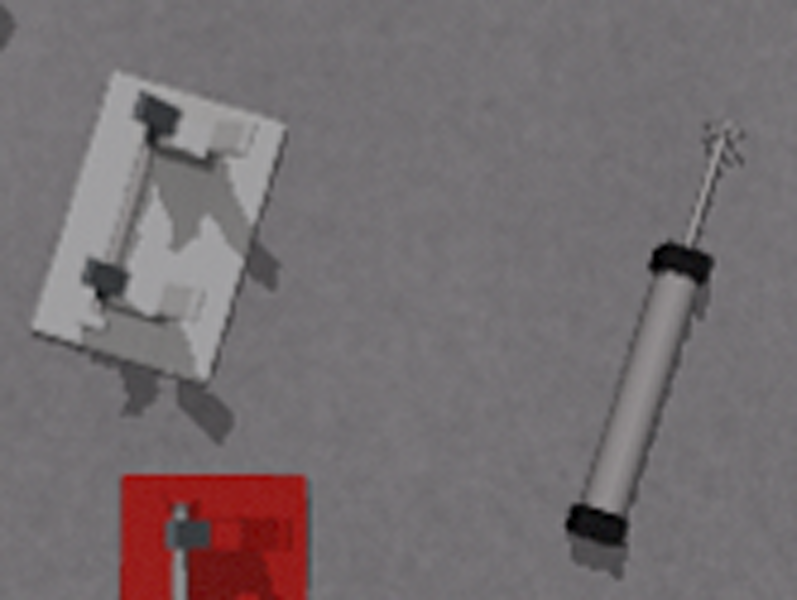

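View pics/sc.png

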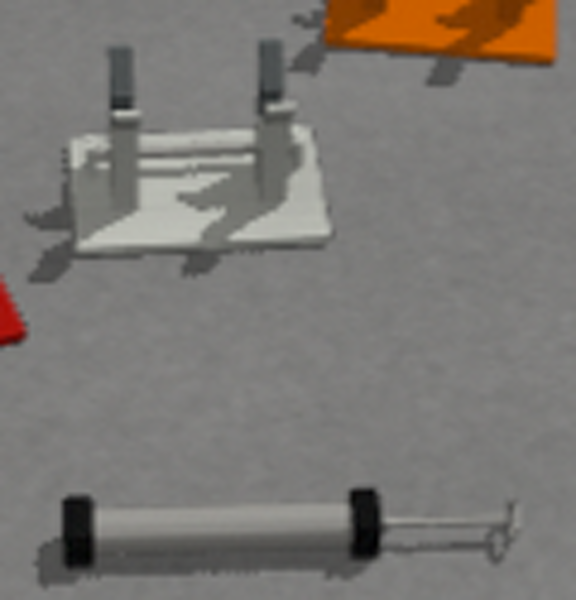

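Run:
```python
from h import *
def T(x,y): return 245+(x+.5)/4.8-.5,150+(y+.5)/4.8-.5
def S(x,y): return 250+(x+.5)/4.8-.5,185+(y+.5)/4.8-.5
r=lambda a:np.round(a,1).tolist()
for n,cam,F,pts in(("foot top","top",T,[(115,70),(287,126),(210,379),(33,331)]),("foot side","side",S,[(72,138),(312,126),(330,235),(78,248)])):
    P=[at_z(cam,*F(*p),8) for p in pts]; print(n,[r(p[:2]) for p in P],r(np.mean(P,0)),[r(np.linalg.norm(P[i]-P[i-1])) for i in range(4)])
    for i in range(4): d=P[i]-P[i-1]; print(r(np.degrees(np.arctan2(d[1],d[0]))))
def tri(a,b):
    o1,d1=ray("top",*T(*a)); o2,d2=ray("side",*S(*b))
    A=np.stack([d1,-d2],1); s=np.linalg.lstsq(A,o2-o1,rcond=None)[0]; p,q=o1+s[0]*d1,o2+s[1]*d2
    return (p+q)/2,np.linalg.norm(p-q)
for n,a,b in(("near cheek top",(184,301),(125,115)),("far cheek top",(233,136),(278,106)),("near jaw top",(105,270),(121,52)),("far jaw top",(157,105),(270,46)),("nearcap",(597,525),(78,531)),("farcap",(682,262),(366,523))):
    p,e=tri(a,b); print(n,r(p),r(e))
for n,cam,F,a,b in(("fr top","top",T,(597,525),(682,262)),("fr side","side",S,(78,531),(366,523))):
    A,B=at_z(cam,*F(*a),20 if cam=="top" else 16),at_z(cam,*F(*b),20 if cam=="top" else 16);d=B-A
    print(n,r(A),r(B),r((A+B)/2),r(np.linalg.norm(d)),r(np.degrees(np.arctan2(d[1],d[0]))))
```

```text
foot top [[647.5, -8.3], [615.6, -102.1], [477.7, -58.1], [504.6, 37.1]] [561.3, -32.8, 8.0] [150.0, 99.0, 144.7, 98.9]
-17.6
-108.8
162.3
74.2
foot side [[512.6, 40.8], [654.0, -4.0], [621.7, -97.9], [480.5, -52.8]] [567.2, -28.5, 8.0] [98.9, 148.3, 99.3, 148.3]
71.1
-17.6
-108.9
162.3
near cheek top [513.1, -43.0, 91.3] 2.2
far cheek top [596.6, -68.8, 91.6] 2.7
near jaw top [527.0, -3.6, 103.9] 0.9
far jaw top [609.6, -30.2, 103.4] 0.8
nearcap [398.8, -262.1, 18.5] 2.4
farcap [538.7, -313.0, 17.9] 2.4
fr top [397.7, -261.4, 20.0] [537.3, -312.0, 20.0] [467.5, -286.7, 20.0] 148.5 -19.9
fr side [400.7, -260.4, 16.0] [540.7, -311.7, 16.0] [470.7, -286.1, 16.0] 149.1 -20.1
```

play_rows(
  moves=[0,0,0,7.1,-19.5,0,1,0,0,0,7.1,-19.5,0,1,0,0,0,7.1,-19.5,0,1,0,0,0,7.1,-19.5,0,1,0,0,0,7.1,-19.5,0,1],
  squeeze=60,
)

```text
t: 0.92
ee_pos: [245.0, 325.0, 210.1]
ee_rot: [[-0.949, 0.316, 0.0], [0.316, 0.949, 0.0], [-0.0, 0.0, -1.0]]
force: [-0.0, -0.5, 0.3]
gripper_width: 85.4
grip_force: 0.0
```

play_rows(
  moves=[0,0,0,7.1,-19.5,0,1,0,0,0,7.1,-19.5,0,1,0,0,0,7.1,-19.5,0,1,0,0,0,7.1,-19.5,0,1,0,0,0,7.1,-19.5,0,1],
)

```text
t: 1.33
ee_pos: [316.0, 129.9, 210.5]
ee_rot: [[-0.949, 0.316, 0.001], [0.316, 0.949, 0.0], [-0.001, 0.001, -1.0]]
force: [0.7, 1.2, -0.6]
gripper_width: 85.6
grip_force: 0.0
```

play_rows(
  moves=[0,0,0,7.1,-19.5,0,1,0,0,0,7.1,-19.5,0,1,0,0,0,7.1,-19.5,0,1,0,0,0,7.1,-19.5,0,1,0,0,0,7.1,-19.5,0,1],
)

```text
t: 1.75
ee_pos: [387.1, -65.6, 210.6]
ee_rot: [[-0.948, 0.317, 0.001], [0.317, 0.948, -0.0], [-0.001, 0.0, -1.0]]
force: [1.0, 1.5, 0.7]
gripper_width: 85.5
grip_force: 0.0
```

play_rows(
  moves=[0,0,0,7.1,-19.5,0,1,0,0,0,7.1,-19.5,0,1,0,0,0,7.1,-19.5,0,1,0,0,0,7.1,-19.5,0,1,0,0,0,7.1,-19.5,0,1],
)

```text
t: 2.17
ee_pos: [458.2, -260.7, 210.2]
ee_rot: [[-0.948, 0.317, 0.001], [0.317, 0.948, -0.0], [-0.001, -0.0, -1.0]]
force: [0.6, 0.7, 0.6]
gripper_width: 85.0
grip_force: 0.0
```

play_rows(
  moves=[0,0,-1.5,1.1,-2.6,0,1,0,0,-1.5,1.1,-2.6,-4,1,0,0,-1.5,1.1,-2.6,-8,1,0,0,-1.5,1.1,-2.6,-12,1,0,0,-1.5,1.1,-2.6,-15,1],
)

```text
t: 2.58
ee_pos: [467.9, -283.9, 56.7]
ee_rot: [[-0.94, 0.341, -0.002], [0.341, 0.94, 0.001], [0.002, 0.0, -1.0]]
force: [-0.1, -0.8, -0.2]
gripper_width: 85.5
grip_force: 0.0
```

Run:
```python
from h import *
s=read_state(); print(np.round(s["ee_pos"],1),np.round(s["joints"],2))
t=snapshot("top")[170:280,330:430]; q=snapshot("side")[240:330,240:370]
a=cv2.resize(t,(400,440)); b=cv2.resize(q,(400,277)); b=cv2.copyMakeBorder(b,0,163,0,0,0)
cv2.imwrite("pics/g1.png",np.hstack([a,b])[:,:,::-1])
```

```text
[ 467.9 -283.9   56.7] [-0.55  0.08 -0.13  1.37  0.   -0.2 ]
```

View pics/g1.png

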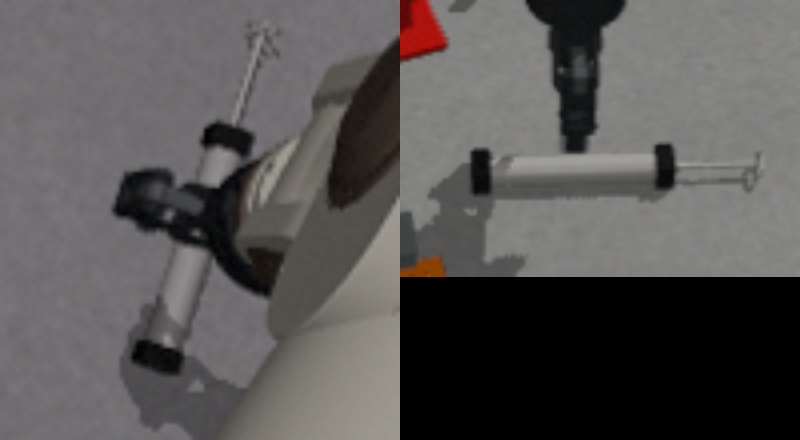

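The hand is centred on the shaft, with the finger at crop x 573 midway between the caps at 480 and 665. I'll descend and grip.

play_rows(
  moves=[0,0,0,0.1,-0.1,-3,1,0,0,0,0.1,-0.1,-5.4,1,0,0,0,0.1,-0.1,-5.4,1,0,0,0,0.1,-0.1,-5.4,0,0,0,0,0.1,-0.1,-5.4,-1],
)

```text
t: 3.1
ee_pos: [471.2, -285.9, 9.1]
ee_rot: [[-0.94, 0.341, 0.003], [0.341, 0.94, -0.002], [-0.003, -0.001, -1.0]]
force: [-0.4, -0.1, 0.4]
gripper_width: 63.8
grip_force: 0.0
```

play_rows(
  moves=[0,0,0,0,0,0,-1,0,0,0,0,0,0,-1,0,0,0,0,0,0,-1,0,0,0,0,0,0,-1,0,0,0,0,0,0,-1],
)

```text
t: 3.52
ee_pos: [470.1, -285.3, 6.6]
ee_rot: [[-0.94, 0.341, 0.0], [0.341, 0.94, -0.0], [-0.0, -0.0, -1.0]]
force: [0.1, 1.0, -0.9]
gripper_width: 0.6
grip_force: 0.0
```

play_rows(
  moves=[0,0,0,0,0,0,-1,0,0,0,0,0,0,-1,0,0,0,0,0,0,-1,0,0,0,0,0,0,-1,0,0,0,0,0,0,-1],
)

```text
t: 3.93
ee_pos: [469.9, -285.2, 6.1]
ee_rot: [[-0.94, 0.341, -0.0], [0.341, 0.94, 0.0], [0.0, 0.0, -1.0]]
force: [-0.9, 0.9, 0.1]
gripper_width: -0.1
grip_force: 0.0
```

The fingers closed on nothing, so I'll look.

Run:
```python
from h import *
t=snapshot("top")[170:280,330:430]; q=snapshot("side")[230:340,240:370]
for c in("top","side"): print([(np.round(x["extent"]).tolist(),round(x["conf"],2)) for x in spot_in(c,"frother_mid")], proj(c,read_state()["ee_pos"]))
a=cv2.resize(t,(400,440)); b=cv2.resize(q,(400,338)); b=cv2.copyMakeBorder(b,0,102,0,0,0)
cv2.imwrite("pics/g2.png",np.hstack([a,b])[:,:,::-1])
```

```text
[([363.0, 177.0, 38.0, 89.0], 0.94)] [375.96164551 230.72758204]
[([263.0, 289.0, 94.0, 17.0], 0.86)] [295.40498686 296.86237784]
```

View pics/g2.png

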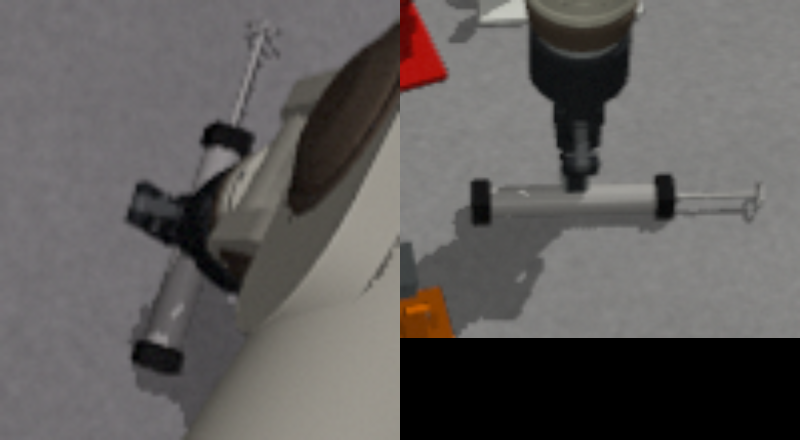

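Run:
```python
from h import *
for z in(6,16,26,36): print(z,proj("side",[470,-285.2,z]),proj("top",[470,-285.2,z]))
for z in(57,67,77): print(z,proj("side",[468,-284,z]),proj("side",[468-14,-284-39,z]),proj("side",[468+14,-284+39,z]))
s=read_state(); print({k:np.round(v,2).tolist() for k,v in s.items()})
q=snapshot("side")[240:320,270:330]
cv2.imwrite("pics/g3.png",cv2.resize(q,(450,600),interpolation=cv2.INTER_CUBIC)[:,:,::-1])
```

```text
6 [295.42324823 296.89115862] [375.93394675 230.70426621]
16 [295.51362916 294.25719235] [376.87536636 230.50041952]
26 [295.60487731 291.59544485] [377.83427484 230.29279756]
36 [295.69700357 288.9055246 ] [378.81116483 230.08129429]
57 [294.94121853 283.05351754] [296.057465   296.10906333] [293.87583065 270.60009582]
67 [295.03111105 280.27361619] [296.15596433 293.33357858] [293.95784534 267.82027393]
77 [295.12188088 277.46387574] [296.25545597 290.52730598] [294.04063637 265.01156173]
{'t': 4.13, 'joints': [-0.55, 0.1, -0.2, 1.27, -0.0, -0.2], 'qvel': [-0.0, -0.0, -0.0, -0.0, 0.0, 0.0], 'joint_efforts': [0.0, -52.44, 45.77, 0.0, -0.0, 0.0], 'ee_pos': [469.94, -285.22, 6.16], 'ee_rot': [[-0.94, 0.34, -0.0], [0.34, 0.94, 0.0], [0.0, -0.0, -1.0]], 'force': [0.03, -0.14, -0.69], 'wrist_torque': [0.01, 0.03, -0.04], 'grip_force': 0.0, 'gripper_width': 0.49}
```

View pics/g3.png

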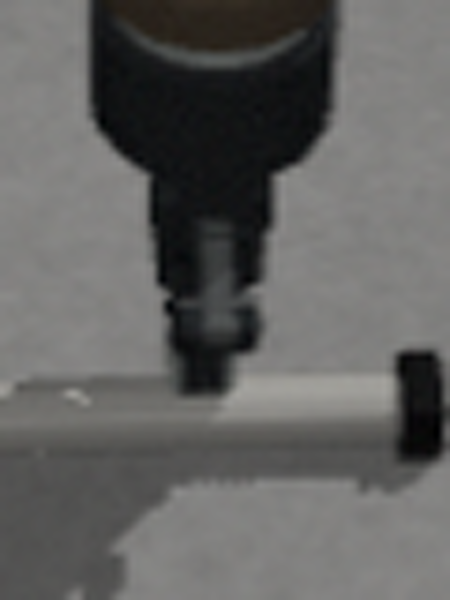

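The tip shows at v≈292.4 in the side view, which puts it at z≈25, just above the shaft. The true fingertips are therefore about 19 mm higher than the reported TCP. I'll open, go down about 19 mm while watching the force, and close again.

play_rows(
  moves=[0,0,0,0,0,0,1,0,0,0,0,0,0,1,0,0,0,0,0,0,1,0,0,0,0,0,0,1,0,0,0,0,0,0,1],
)

```text
t: 4.6
ee_pos: [470.0, -285.2, 6.2]
ee_rot: [[-0.94, 0.341, 0.0], [0.341, 0.94, -0.0], [-0.0, 0.0, -1.0]]
force: [-0.7, 0.1, 0.3]
gripper_width: 60.6
grip_force: 0.0
```

play_rows(
  moves=[0,0,0,0,0,0,1,0,0,0,0,0,-0.5,1,0,0,0,0,0,-1,1,0,0,0,0,0,-1,1,0,0,0,0,0,-1,1],
)

```text
t: 5.02
ee_pos: [469.5, -285.0, -4.5]
ee_rot: [[-0.94, 0.341, -0.001], [0.341, 0.94, 0.001], [0.001, 0.0, -1.0]]
force: [-0.8, 0.4, 0.5]
gripper_width: 85.0
grip_force: 0.0
```

play_rows(
  moves=[0,0,0,0,0,-0.4,1,0,0,0,0,0,-0.8,1,0,0,0,0,0,-0.8,1,0,0,0,0,0,-0.8,1,0,0,0,0,0,-0.8,1],
)

```text
t: 5.43
ee_pos: [469.9, -285.2, -11.8]
ee_rot: [[-0.94, 0.341, -0.0], [0.341, 0.94, -0.0], [0.0, -0.0, -1.0]]
force: [0.2, 0.5, -0.2]
gripper_width: 85.6
grip_force: 0.0
```

play_rows(
  moves=[0,0,0,0,0,-0.4,1,0,0,0,0,0,-0.4,0,0,0,0,0,0,-0.4,-1,0,0,0,0,0,-0.4,-1,0,0,0,0,0,-0.4,-1],
  squeeze=40,
)

```text
t: 5.85
ee_pos: [469.9, -285.2, -15.8]
ee_rot: [[-0.94, 0.341, 0.0], [0.341, 0.94, -0.0], [-0.0, -0.0, -1.0]]
force: [-0.8, 0.0, -0.1]
gripper_width: 38.8
grip_force: 0.0
```

play_rows(
  moves=[0,0,0,0,0,0,-1,0,0,0,0,0,0,-1,0,0,0,0,0,0,-1,0,0,0,0,0,0,-1,0,0,0,0,0,0,-1],
)

```text
t: 6.27
ee_pos: [470.1, -285.4, -15.5]
ee_rot: [[-0.94, 0.341, 0.0], [0.341, 0.94, -0.0], [-0.001, -0.0, -1.0]]
force: [-0.9, 0.1, 4.5]
gripper_width: 22.7
grip_force: 39.6
```

play_rows(
  moves=[0,0,0,0,0,0,-1,0,0,0,0,0,2,-1,0,0,0,0,0,5,-1,0,0,0,0,0,9,-1,0,0,0,0,0,13,-1],
  squeeze=80,
)

```text
t: 6.68
ee_pos: [468.9, -284.6, 114.3]
ee_rot: [[-0.94, 0.341, -0.003], [0.341, 0.94, 0.002], [0.003, 0.001, -1.0]]
force: [1.1, -0.9, -1.3]
gripper_width: 21.3
grip_force: 78.5
```

Run:
```python
from h import *
s=read_state();print(np.round(s["ee_pos"],1),np.round(s["force"],1),s["gripper_width"])
t=snapshot("top")[150:270,330:430]; q=snapshot("side")[200:320,240:370]
for c in("top","side"): print([(np.round(x["extent"]).tolist(),round(x["conf"],2)) for x in spot_in(c,"frother_mid")])
a=cv2.resize(t,(400,480)); b=cv2.resize(q,(400,369)); b=cv2.copyMakeBorder(b,0,111,0,0,0)
cv2.imwrite("pics/g4.png",np.hstack([a,b])[:,:,::-1])
```

```text
[ 468.9 -284.6  114.3] [ 1.1 -0.9 -1.3] 21.272316234400762
[([372.0, 162.0, 43.0, 104.0], 0.73)]
[([260.0, 246.0, 103.0, 19.0], 0.64)]
```

View pics/g4.png

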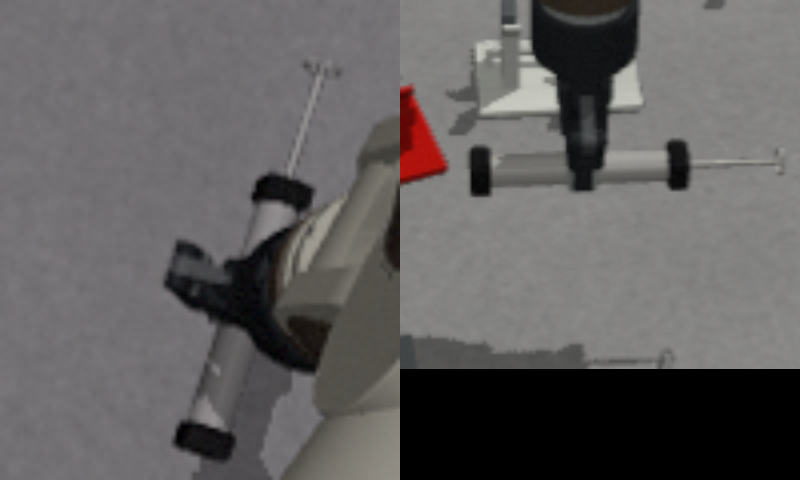

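The frother is held and level. In crop g4 the caps are at (205,440) and (283,190) from the top, and at (80,170) and (279,164) from the side. I'll triangulate the handle centre from the same views used for the stand.

Run:
```python
from h import *
r=lambda a:np.round(a,1).tolist()
def tri(a,b):
    o1,d1=ray("top",*a); o2,d2=ray("side",*b)
    s=np.linalg.lstsq(np.stack([d1,-d2],1),o2-o1,rcond=None)[0]; p,q=o1+s[0]*d1,o2+s[1]*d2
    return (p+q)/2,p-q
T=lambda x,y:(330+(x+.5)/4-.5,150+(y+.5)/4-.5)
S=lambda x,y:(240+(x+.5)/3.077-.5,200+(y+.5)/3.077-.5)
A,e=tri(T(205,440),S(80,170));B,f=tri(T(283,190),S(279,164)); d=B-A
print(r(A),r(e),r(B),r(f),r((A+B)/2),r(np.linalg.norm(d)),np.degrees(np.arctan2(d[1],d[0])),np.degrees(np.arcsin(d[2]/np.linalg.norm(d))))
# stand: rod between jaws
T=lambda x,y:(245+(x+.5)/4.8-.5,150+(y+.5)/4.8-.5)
S=lambda x,y:(250+(x+.5)/4.8-.5,185+(y+.5)/4.8-.5)
for v in(140,162): print("bar",r(tri(T(131,200),S(190,v))[0]),r(tri(T(131,200),S(190,v))[1]))
# predicted model points for seat hypothesis
for sx,sy in((564.5,-30.6),(562,-33),(567,-28)):
    a=np.radians(-17.6);X=np.array([np.cos(a),np.sin(a),0]);Y=np.array([-np.sin(a),np.cos(a),0]);c=np.array([sx,sy,60])
    for n,p in(("cheekcorner",(-44,-22,37)),("far",(44,-22,37)),("jawnose",(-44,4,14))):
        w=c+X*p[0]+Y*p[1]+[0,0,p[2]]; t=(proj("top",w)-[245,150])*4.8;s=(proj("side",w)-[250,185])*4.8; print(sx,n,r(t),r(s))
```

```text
[400.7, -258.3, 154.7] [-4.8, 1.5, -0.3] [541.1, -308.3, 154.0] [-6.1, 1.9, -1.4] [470.9, -283.3, 154.3] 149.1 -19.614692595682254 -0.2754517987621867
bar [569.4, -15.8, 33.6] [4.6, -1.4, 0.7]
bar [571.0, -15.4, 15.7] [6.7, -2.0, 1.0]
564.5 cheekcorner [173.5, 290.3] [122.7, 99.5]
564.5 far [224.5, 123.5] [276.4, 92.0]
564.5 jawnose [123.8, 279.9] [119.6, 101.5]
562 cheekcorner [178.3, 295.3] [120.2, 103.0]
562 far [229.4, 128.4] [274.1, 95.5]
562 jawnose [128.5, 284.8] [117.1, 104.9]
567 cheekcorner [168.2, 285.4] [125.1, 95.7]
567 far [219.3, 118.6] [278.5, 88.3]
567 jawnose [118.6, 275.1] [121.9, 97.8]
```

play_rows(
  moves=[0,0,0,0,0,2,-1,0,0,2.3,1.5,4,2,-1,0,0,2.3,3,8,2,-1,0,0,2.3,4.5,12,2,-1,0,0,2.3,6,16,2,-1],
)

```text
t: 7.3
ee_pos: [527.7, -127.4, 131.7]
ee_rot: [[-0.953, 0.304, -0.003], [0.304, 0.953, 0.001], [0.003, -0.0, -1.0]]
force: [1.7, 0.0, -1.6]
gripper_width: 20.8
grip_force: 78.7
```

play_rows(
  moves=[0,0,0,1.5,4,0,-1,0,0,0,3,8,0,-1,0,0,0,3.45,9.47,0,-1,0,0,0,3.45,9.47,0,-1,0,0,0,3.45,9.47,0,-1],
)

```text
t: 7.72
ee_pos: [562.2, -33.3, 131.7]
ee_rot: [[-0.954, 0.301, -0.004], [0.301, 0.954, 0.0], [0.004, -0.001, -1.0]]
force: [-0.3, -0.4, -1.9]
gripper_width: 21.1
grip_force: 78.8
```

Run:
```python
from h import *
s=read_state();print(np.round(s["ee_pos"],1),np.round(s["force"],1),s["gripper_width"],np.round(s["ee_rot"],3)[:2].tolist())
t=snapshot("top")[130:255,230:330]; q=snapshot("side")[130:260,240:380]
a=cv2.resize(t,(480,600),interpolation=cv2.INTER_CUBIC); b=cv2.resize(q,(320,297),interpolation=cv2.INTER_CUBIC)
cv2.imwrite("pics/h1.png",a[:,:,::-1])
cv2.imwrite("pics/h1s.png",cv2.resize(q,(640,594),interpolation=cv2.INTER_CUBIC)[:,:,::-1])
```

```text
[562.2 -33.3 131.7] [-0.3 -0.4 -1.9] 21.106674842419327 [[-0.954, 0.301, -0.004], [0.301, 0.954, 0.0]]
```

View pics/h1.png

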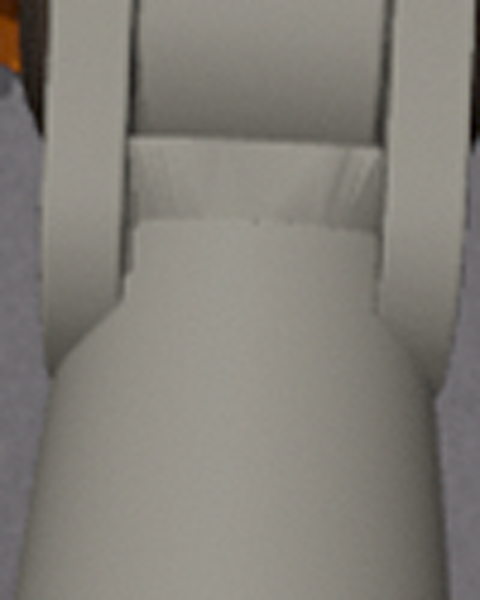

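View pics/h1s.png

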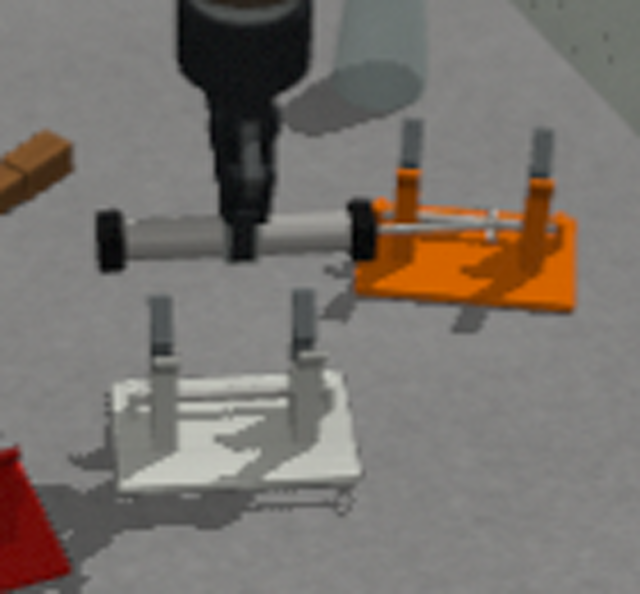

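Side view (h1s): the frother is level and parallel above the white stand, with its caps at (110,240) and (362,230) and the forks at x≈160 and 305. The handle's middle therefore lines up with the forks' middle. The top view is blocked by the arm. I'll descend in steps and watch the force.

play_rows(
  moves=[0,0,0,0,0,0,-1,0,0,0,0,0,-1.5,-1,0,0,0,0,0,-3,-1,0,0,0,0,0,-4,-1,0,0,0,0,0,-4,-1],
)

```text
t: 8.23
ee_pos: [561.5, -35.3, 91.7]
ee_rot: [[-0.953, 0.304, -0.004], [0.304, 0.953, 0.0], [0.004, -0.001, -1.0]]
force: [-0.6, -0.1, -1.5]
gripper_width: 21.1
grip_force: 78.8
```

play_rows(
  moves=[0,0,0,0,0,0,-1,0,0,0,0,0,-0.5,-1,0,0,0,0,0,-1,-1,0,0,0,0,0,-1.5,-1,0,0,0,0,0,-1.5,-1],
)

```text
t: 8.65
ee_pos: [562.6, -34.5, 78.1]
ee_rot: [[-0.953, 0.303, -0.001], [0.303, 0.953, 0.0], [0.001, -0.0, -1.0]]
force: [-1.2, 0.4, -2.3]
gripper_width: 20.9
grip_force: 78.8
```

play_rows(
  moves=[0,0,0,0.2,0.5,0,-1,0,0,0,0.2,0.5,0,-1,0,0,0,0.2,0.5,-0.5,-1,0,0,0,0.2,0.5,-1,-1,0,0,0,0.2,0.5,-1,-1],
)

```text
t: 9.07
ee_pos: [564.4, -29.4, 67.9]
ee_rot: [[-0.953, 0.303, -0.002], [0.303, 0.953, 0.0], [0.001, -0.0, -1.0]]
force: [0.1, 0.0, -1.5]
gripper_width: 21.0
grip_force: 78.8
```

Run:
```python
from h import *
snapshot("side");s=read_state();print(np.round(s["ee_pos"],1),np.round(s["force"],1),np.round(s["wrist_torque"],2))
```

```text
[564.5 -29.4  68.4] [ 0.5  0.6 -2.1] [-0.03 -0.01  0.  ]
```

play_rows(
  moves=[0,0,0,0,0,-0.3,-1,0,0,0,0,0,-0.6,-1,0,0,0,0,0,-0.8,-1,0,0,0,0,0,-0.8,-1,0,0,0,0,0,-0.8,-1],
)

```text
t: 9.53
ee_pos: [564.9, -30.4, 61.4]
ee_rot: [[-0.953, 0.304, 0.0], [0.304, 0.953, -0.002], [-0.001, -0.002, -1.0]]
force: [-0.7, -5.7, 1.0]
gripper_width: 20.9
grip_force: 79.2
```

play_rows(
  moves=[0,0,0,0,0,-0.2,-1,0,0,0,0,0,-0.4,-1,0,0,0,0,0,-0.5,-1,0,0,0,0,0,-0.5,-1,0,0,0,0,0,-0.5,-1],
)

```text
t: 9.95
ee_pos: [565.6, -31.1, 58.0]
ee_rot: [[-0.953, 0.304, 0.002], [0.304, 0.953, -0.003], [-0.003, -0.002, -1.0]]
force: [-3.4, -7.4, 10.0]
gripper_width: 21.3
grip_force: 80.4
```

Contact with the jaw slope is as expected: a lateral push in −y with moderate vertical force. I'll continue down.

play_rows(
  moves=[0,0,0,0,0,-0.2,-1,0,0,0,0,0,-0.4,-1,0,0,0,0,0,-0.6,-1,0,0,0,0,0,-0.6,-1,0,0,0,0,0,-0.6,-1],
)

```text
t: 10.37
ee_pos: [565.8, -31.9, 51.7]
ee_rot: [[-0.952, 0.305, 0.003], [0.305, 0.952, -0.004], [-0.004, -0.003, -1.0]]
force: [-2.1, -12.1, 7.7]
gripper_width: 21.1
grip_force: 79.8
```

play_rows(
  moves=[0,0,0,0,0,-0.2,-1,0,0,0,0,0,-0.4,-1,0,0,0,0,0,-0.6,-1,0,0,0,0,0,-0.6,-1,0,0,0,0,0,-0.6,-1],
)

```text
t: 10.78
ee_pos: [564.7, -31.8, 44.1]
ee_rot: [[-0.952, 0.305, -0.0], [0.305, 0.952, -0.004], [-0.001, -0.004, -1.0]]
force: [-1.6, -11.3, -0.7]
gripper_width: 21.4
grip_force: 79.1
```

play_rows(
  moves=[0,0,0,0,0,-0.2,-1,0,0,0,0,0,-0.4,-1,0,0,0,0,0,-0.6,-1,0,0,0,0,0,-0.6,-1,0,0,0,0,0,-0.6,-1],
)

```text
t: 11.2
ee_pos: [564.0, -31.2, 37.0]
ee_rot: [[-0.953, 0.304, -0.002], [0.304, 0.953, -0.003], [0.001, -0.004, -1.0]]
force: [-0.8, -8.7, -6.4]
gripper_width: 21.3
grip_force: 78.6
```

play_rows(
  moves=[0,0,0,0,0,-0.2,-1,0,0,0,0,0,-0.4,-1,0,0,0,0,0,-0.5,-1,0,0,0,0,0,-0.5,-1,0,0,0,0,0,-0.5,-1],
)

```text
t: 11.62
ee_pos: [564.0, -29.9, 31.8]
ee_rot: [[-0.953, 0.303, -0.003], [0.303, 0.953, -0.001], [0.002, -0.001, -1.0]]
force: [-0.3, -3.9, -11.4]
gripper_width: 21.1
grip_force: 78.7
```

play_rows(
  moves=[0,0,0,0,0,-0.1,-1,0,0,0,0,0,-0.2,-1,0,0,0,0,0,-0.3,-1,0,0,0,0,0,-0.3,-1,0,0,0,0,0,-0.3,-1],
)

```text
t: 12.03
ee_pos: [565.4, -29.6, 30.8]
ee_rot: [[-0.953, 0.303, 0.001], [0.303, 0.953, -0.0], [-0.001, 0.0, -1.0]]
force: [-0.7, -4.0, -2.2]
gripper_width: 21.0
grip_force: 79.8
```

play_rows(
  moves=[0,0,0,0,0,-0.1,-1,0,0,0,0,0,-0.2,-1,0,0,0,0,0,-0.2,-1,0,0,0,0,0,-0.2,-1,0,0,0,0,0,-0.2,-1],
)

```text
t: 12.45
ee_pos: [565.5, -29.6, 30.6]
ee_rot: [[-0.953, 0.303, 0.002], [0.303, 0.953, -0.0], [-0.002, 0.0, -1.0]]
force: [-7.7, -4.1, 12.7]
gripper_width: 21.0
grip_force: 81.7
```

It bottomed out at the predicted height. I'll release with a partial opening and rise straight up.

play_rows(
  moves=[0,0,0,0,0,0.2,-0.3,0,0,0,0,0,0.2,0.1,0,0,0,0,0,0.2,0.1,0,0,0,0,0,0.2,0.1,0,0,0,0,0,0.2,0.1],
)

```text
t: 12.87
ee_pos: [565.1, -29.2, 30.1]
ee_rot: [[-0.953, 0.303, 0.0], [0.303, 0.953, 0.0], [-0.0, 0.0, -1.0]]
force: [0.7, -0.2, 0.6]
gripper_width: 47.3
grip_force: 0.0
```

play_rows(
  moves=[0,0,0,0,0,0,0.1,0,0,0,0,0,0.5,0.1,0,0,0,0,0,1.2,0.1,0,0,0,0,0,2,0.1,0,0,0,0,0,3,0.1],
)

```text
t: 13.28
ee_pos: [564.9, -29.5, 61.1]
ee_rot: [[-0.953, 0.303, -0.0], [0.303, 0.953, 0.0], [0.0, 0.0, -1.0]]
force: [1.6, 0.0, 0.7]
gripper_width: 46.9
grip_force: 0.0
```

Force is near zero, so the fingers are clear. I'll rise and move back out of the top camera's view.

play_rows(
  moves=[0,0,0,0,0,4,0.1,0,0,0,0,0,8,0.1,0,0,0,0,0,12,0.1,0,0,0,0,4,14,0.1,0,0,0,0,8,14,0.1],
)

```text
t: 13.7
ee_pos: [566.7, 48.6, 206.9]
ee_rot: [[-0.952, 0.307, 0.009], [0.307, 0.952, 0.0], [-0.008, 0.003, -1.0]]
force: [0.6, 0.9, -0.6]
gripper_width: 47.2
grip_force: 0.0
```

play_rows(
  moves=[0,0,0,-1,4,0,0.1,0,0,0,-3,8,0,0.1,0,0,0,-4,12,0,0.1,0,0,0,-5,16,0,0.1,0,0,0,-6,19,0,0.1],
)

```text
t: 14.12
ee_pos: [504.1, 242.0, 201.5]
ee_rot: [[-0.953, 0.302, 0.001], [0.302, 0.953, 0.001], [-0.001, 0.001, -1.0]]
force: [1.2, -0.6, 0.7]
gripper_width: 46.8
grip_force: 0.0
```

Run:
```python
from h import *
r=lambda a:np.round(a,1).tolist()
ims={c:snapshot(c) for c in("top","side")}
for c in ims:
    cv2.imwrite(f"pics/end_{c}.png",ims[c][:,:,::-1])
    for t in("frother_mid","jaw","muddler_mid"): print(c,t,[(r(x["extent"]),round(x["conf"],2)) for x in spot_in(c,t)])
# black cap blobs near the stand vs predicted cap centres and misseated alternatives
a=np.radians(-17.6);X=np.array([np.cos(a),np.sin(a),0]);c0=np.array([565,-29.5,60])
for c in ims:
    g=(ims[c].max(2)<35).astype(np.uint8); n,l,s,ce=cv2.connectedComponentsWithStats(g)
    for i in range(1,n):
        if 10<s[i,4]<200 and 230<ce[i,0]<370 and 140<ce[i,1]<300: print(c,"blob",s[i].tolist(),r(ce[i]))
    for dz in(0,15): print(c,dz,[r(proj(c,c0+k*X*74+[0,0,dz])) for k in(-1,1)])
```

```text
top frother_mid [([260.1, 156.3, 34.9, 71.8], 0.79)]
top jaw [([401.8, 289.5, 17.7, 50.4], 0.84), ([261.8, 168.5, 21.8, 42.9], 0.77), ([215.0, 78.9, 27.2, 52.6], 0.63)]
top muddler_mid [([148.1, 199.7, 46.6, 69.5], 0.68)]
side frother_mid [([260.9, 202.9, 64.1, 12.6], 0.91)]
side jaw [([197.2, 308.9, 48.5, 31.1], 0.71), ([331.2, 158.2, 32.3, 20.2], 0.64), ([271.5, 192.9, 36.9, 20.9], 0.57)]
side muddler_mid [([202.8, 156.9, 53.6, 40.5], 0.76), ([268.1, 192.6, 52.3, 43.0], 0.17)]
top blob [281, 161, 11, 8, 53] [286.3, 164.2]
top blob [263, 218, 11, 8, 61] [268.4, 221.4]
top 0 [[268.3, 220.8], [285.8, 164.4]]
top 15 [[268.3, 220.3], [285.9, 163.1]]
side blob [315, 202, 6, 12, 48] [317.4, 207.9]
side blob [263, 205, 5, 12, 54] [264.8, 210.7]
side 0 [[264.4, 211.1], [316.7, 208.5]]
side 15 [[264.3, 207.0], [317.0, 204.4]]
```

Both caps match the home pose within about 1 px in both views. The jaw boxes are where they were at the start and the muddler has not moved. I'll hand it in.

```bash
python3 -c "
from workcell import *
print(finish_job())"
```

```text
the job is handed in; nothing more can be done
None
```

I handed the job in: the frother is in the white clip stand, with both ends within about 1 px of the home pose in both cameras, the jaw boxes close to where they were at rest, the muddler where it was, and the gripper clear; the judge returned no verdict.

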